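# Right the tipped ball pot, then bring the ball dish round to pour

## Robot

A 7-joint arm with a two-finger parallel gripper is mounted at the origin on a cart in front of the work surface, level with it; the furniture and walls round the work are solid. World frame = base frame: x ahead of the robot, y to its left, z up, the work surface at z = 0. Lengths are in m, angles in degrees, forces in N, time in s.
With the tool pointing down it reaches from about 0.425 to 0.875 m from the base axis. Payload 4.7 kg.
Tool frame: the origin (TCP) lies midway between the tips of the shut fingers; the grasp point (between the pads) lies 19 mm behind it (env.grip_depth is the distance from the TCP to the grasp point, in m); z points along the fingers, y is the line along which they close (so a half turn about z gives the same grasp; the last joint's range is limited). The gripper opens to 87 mm and grips with 3 to 60 N. Pads are 19 mm wide; open, the fingers measure 117 mm over their backs; the gripper's body (75 mm by 190 mm) begins 51 mm behind the grasp point.
Start: joints at [70.709, 18.392, -4.016, 83.108, 1.295, 78.541, -3.26], TCP at [0.223, -0.61, 0.223] pointing down, gripper open.
Joint ranges: [-163.93, 163.93], [-17.29, 119.83], [-79.2, 71.16], [3.27, 140.29], [-89.18, 269.18], [5.43, 117.66], [-154.24, 154.24]. Speed limits (degrees/s): [147.25, 147.25, 180, 180, 180, 180, 180].

## Interface

Orientations are given as [roll, pitch, yaw] about the fixed x, y, z axes, in that order (R = Rz(yaw) Ry(pitch) Rx(roll)).
In Python, from cell import get_obs, optics, env, nets gives the robot as it stands.
- The arm moves only by the shell command python3 -m creep 'ROWS' [FORCE]. ROWS is JSON, a list of rows, each an object of numbers: "wx", "wy", "wz": the turn, a rotation vector about the tool's x, y, z in degrees; "tx", "ty", "tz": the shift along the tool's x, y, z in mm; "gripper": the opening, from -1 (shut) to 1 (fully open). A call has 1 to 5 rows; each row is the pose to reach, as a shift and turn from the pose commanded when the call began, along the tool's axes at that moment; what a row does not reach only later rows make up. A row lasts 1/12 s, in which the tool goes at most 41.7 mm and 7.16 degrees, less where a joint would pass 70% of its speed; a pose out of reach is approached as far as the arm can. A call with a gripper value outside its range is refused whole. The fingers move at their own pace and stop on an object; FORCE is the grip in N (left out, the last holds). Time passes only in rows, so rows that repeat a pose let the fingers close. It gives the time, the measured TCP pose, the force, the opening and the grip force at its end, in the units of the state.
- get_obs(): the state, without advancing time (a new reading comes with each control period).
- optics.read_camera(name): name is "scene" or "top" or "wrist"; returns (picture, depth): 420x560x3 uint8, red, green, blue; 420x560 float32, m along the optical axis (not along the pixel's ray), 0 where there is no reading.
- optics.camera_info(name): a dict with "fovy" (degrees; the focal length in pixels is half the picture's height over the tangent of half this angle, whatever the lens; pixels are square), "cx", "cy" (the principal point, pixels), "R" (3x3) and "t" (3): a world point X has camera coordinates R X + t; the wrist camera has in their place "tool_from_camera" (4x4, takes a point from camera to tool coordinates, whose origin is the TCP and whose axes are the flange's). Camera axes: x right, y down, z forward; pixel columns grow to the right and rows downward; lengths in m; the calibration is good to about 2 mm. A picture is of the moment at which its call begins: read the wrist's pose just before it. camera_info takes no time and is no camera call.
- env.sign_off(): hands the job in; it is judged then, once.
Trained networks look in the newest picture that a camera, given by its name, has taken for a name from the list of things; names that differ only in an ending like _2 or _b are one class to them, and where a whole thing is asked for, a point or a joint stands for the part that bears it (a point fixed in the world has none). Each returns a list of dicts, best first, with "confidence" (0 to 1); they miss things now and then, are a little off and sometimes report something else, mostly with a low value. They report only what shows in the picture. A call takes as long as a camera call. They do not tell look-alikes from the thing itself.
- nets.look_for(query, camera): "point" ([x, y, z] in m, in world coordinates, good to about 4 mm: the middle of the surface that is visible of it).
- nets.place_of(query, camera): "point" ([x, y, z] in m, in world coordinates, good to about 4 mm: a listed point, or the origin of a listed thing).
The state is a dict: "time_s": time; "qpos": joint angles; "joint_velocities": joint speeds; "effort": joint torques, N m; "tool_pos": TCP position; "tool_rot": TCP orientation; "force": force on the tool from outside, world axes, zero at the start; "wrist_torque": the same for the moment, N m; "grip_width": finger opening in m; "grasp_force": force on a finger pad.
Only numpy, scipy, OpenCV 4.12 (cv2) and the standard library are available. Lean on these libraries where they do the work, as an engineer would, in place of code of your own. Each camera call takes 0.05 s, during which the arm holds its last target. There are 200 camera calls.

## Task

In the lane of three metal pots on the rubber mat, stand the tipped one upright again, in line and midway between its two neighbours, and let go of it. Then lift the dish with the loose ball by its wooden handle, keep it level so that the ball stays in the middle, and swing it a quarter turn to the left so that its spout points squarely across the lane, away from the rip fence. Finish while still holding the dish, level and still, with the tip of its spout over the mouth of the pot you stood up and just above it without touching it, ready to pour; leave the neighbouring pots and the other things alone.

Things in the scene. Friction and masses are not known exactly. Their poses are not given: they have to be found in the camera images.
- mat: black rubber mat, 290 x 100 x 3 mm, fixed on the saw table left of the rip fence (a long fixed bar about 100 mm high, its lever up to 115 mm, between dish and mat: carry the dish over it); origin at the centre of its underside, x along the lane (away from the robot), y across the lane to the left (away from the rip fence), z up; top at z = 3 mm
- tipped_pot: round aluminium pot lying on its side between two others on the mat, mouth towards the rip fence; outside diameter 40 mm, height 64 mm, wall 3 mm, 110 to 175 g, heavy foot (centre of mass about 14 mm above it; let go leaning up to 35 degrees on the edge of its foot it rights itself); origin at the centre of its foot, z from foot to mouth, the turn about z means nothing
- tipped_pot_mouth (a point): centre of the open mouth of the tipped pot, 64 mm along its z from the foot; the mouth is 34 mm wide inside
- near_pot: same pot, standing upright on the mat at the robot's end of the lane, about 107 mm from the middle of the mat; origin at the centre of its foot
- far_pot: same pot, standing upright on the mat at the far end of the lane, about 107 mm from the middle of the mat; origin at the centre of its foot
- dish: round steel dish, 112 mm across, 18 mm high, about 0.32 kg, on the saw table right of the rip fence; inside a shallow cone rising 8 degrees from the centre, with a lip; x points out along the spout, z up, origin at the centre of its underside. Arched handle over it: thin uprights at y = +-57 mm, on top a wooden grip along y, 66 mm long, 14 mm thick (x), 22 mm tall, its top 99 mm up
- handle (a point): centre of the wooden grip, 88 mm above the dish's underside and over its centre; pinch the grip across its 14 mm thickness (along the dish's x); the dish hangs balanced beneath it
- dish_centre (a point): bottom of the dish's cone, where the ball belongs, 4 mm above the underside
- spout_tip (a point): underside of the tip of the spout, 81 mm from the dish's centre along its x and 10 mm above its underside; the spout is a trough 24 mm wide
- ball: loose steel ball, 22 mm diameter, 44 g, lying in the middle of the dish; its origin is not its centre and turns with it as it rolls
- ball_center (a point): centre of the ball, about 11 mm above dish_centre when it lies in the middle
- spare_knob: bystander: black five-lobed star knob, 46 x 44 x 28 mm, lying beyond the dish; origin at the centre of its underside
- hex_key_1: bystander: black L-shaped hex key, 40 x 114 x 8 mm, lying beyond the dish, towards the blade guard; origin at the centre of its underside
- caliper: bystander: steel sliding caliper, 74 x 200 x 12 mm, lying left of the mat; origin at the centre of its underside
Things that resemble listed ones, but are neither listed nor needed, are in the scene too. Leave any red look-alike of the tipped_pot alone.

How it is judged:
By the outcome, as a careful person would: the job done as asked, in the order asked, and still so for the second after the job is handed in, while the arm keeps its last pose, push and grip.
It also fails if it takes over 72 s, if anything falls off the work surface, if the arm or the gripper's body presses on something with over 40 N, if the wrist force passes 120 N, or if a joint passes its speed limit or range.

## Working session

There is one attempt and no reset: what is moved stays moved. The work goes in short steps, Python scripts to look and compute and a shell command to move; the robot and the scene stay as the last step left them, time stands still between calls to the robot, and variables do not carry over. Pictures are saved under pics/ and viewed, at most 11 in all, crops included, and the job is handed in when it is done.

```bash
mkdir -p pics; ls; cat > h.py <<'E'
import numpy as np, cv2
from cell import get_obs, optics, env, nets
from scipy.spatial.transform import Rotation as Rn
def cam(name):
    o=get_obs(); im,d=optics.read_camera(name); i=optics.camera_info(name)
    f=im.shape[0]/2/np.tan(np.radians(i["fovy"]/2))
    v,u=np.mgrid[:im.shape[0],:im.shape[1]]
    P=np.stack([(u-i["cx"])/f*d,(v-i["cy"])/f*d,d],-1)
    if name=="wrist":
        T=np.array(i["tool_from_camera"]); R=Rn.from_euler('xyz',o["tool_rot"],degrees=True).as_matrix()
        W=(P@T[:3,:3].T+T[:3,3])@R.T+o["tool_pos"]
    else: W=(P-np.array(i["t"]))@np.array(i["R"])
    W[d==0]=np.nan
    return im,W
def save(im,n): cv2.imwrite("pics/"+n,im[:,:,::-1])
E
python3 - <<'E'
from h import *
o=get_obs(); print(o["time_s"],o["tool_pos"],o["tool_rot"],o["grip_width"],env.grip_depth)
for c in("top","scene"):
    im,W=cam(c); save(im,c+"0.png"); np.save(c+"0.npy",W)
    for q in("tipped_pot","tipped_pot_mouth","near_pot","handle","spout_tip","dish","mat","ball_center"):
        print(c,q,[(np.round(r["point"],3).tolist(),round(r["confidence"],2)) for r in nets.place_of(q,c)[:4]])
print(get_obs()["time_s"])
E
```

```text
pics
0.0 [ 0.2231244  -0.60993615  0.22148349] [-1.79893159e+02  6.90372338e-03  2.01006521e+01] 0.08678716894109846 0.0187
top tipped_pot [([0.355, 0.031, 0.02], 0.87), ([0.308, 0.407, 0.018], 0.85), ([0.538, 0.435, 0.001], 0.63), ([0.528, 0.457, 0.026], 0.61)]
top tipped_pot_mouth [([0.244, 0.413, 0.024], 0.74), ([0.419, 0.01, 0.023], 0.69), ([0.531, 0.392, 0.028], 0.53)]
top near_pot [([0.518, 0.031, 0.014], 0.25), ([0.514, 0.033, 0.006], 0.2)]
top handle [([0.51, 0.035, 0.09], 0.82)]
top spout_tip [([0.593, 0.027, 0.005], 0.83)]
top dish [([0.514, 0.035, -0.002], 0.91)]
top mat [([0.542, 0.431, -0.0], 0.73)]
top ball_center [([0.517, 0.038, -0.001], 0.71), ([0.517, 0.031, 0.018], 0.62)]
scene tipped_pot [([0.524, 0.46, 0.025], 0.88), ([0.308, 0.408, 0.019], 0.79), ([0.356, 0.028, 0.019], 0.58)]
scene tipped_pot_mouth [([0.248, 0.414, 0.022], 0.89), ([0.526, 0.394, 0.026], 0.8), ([0.42, 0.002, 0.022], 0.72), ([0.509, 0.621, 0.0], 0.64)]
scene near_pot [([0.431, 0.42, 0.001], 0.6)]
scene handle [([0.518, 0.034, 0.088], 0.63)]
scene spout_tip [([0.593, 0.031, 0.008], 0.7)]
scene dish [([0.512, 0.036, -0.0], 0.78)]
scene mat [([0.535, 0.432, -0.003], 0.65)]
scene ball_center [([0.512, 0.036, 0.015], 0.57)]
0.9
```

View pics/top0.png

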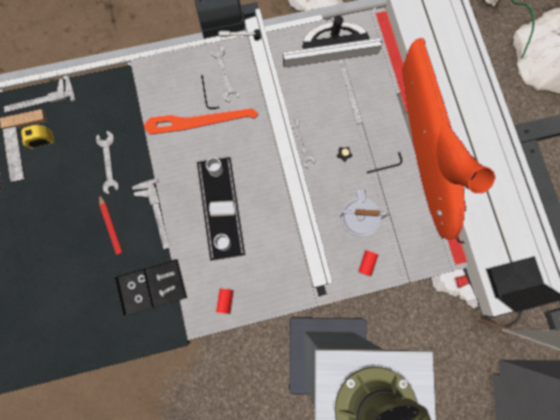

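View pics/scene0.png

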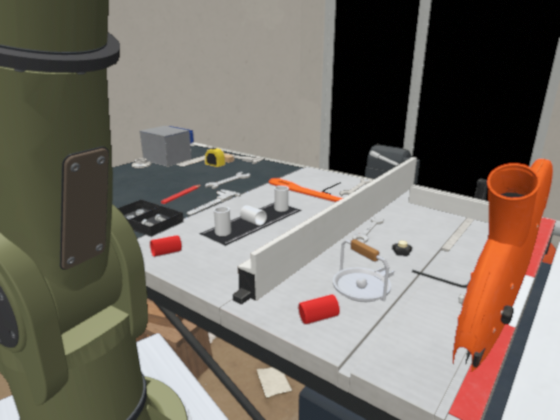

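Candidates for the tipped pot are the silver pot on the mat at top (222,208), the red one at (225,301) and the red one at (368,263). I choose the silver one on the mat between the two standing pots. Next I'll measure it and check it in a close crop.

```bash
python3 - <<'E'
from h import *
W=np.load("top0.npy"); im=cv2.imread("pics/top0.png"); 
cv2.imwrite("pics/crop0.png",cv2.resize(im[140:280,160:300],(560,560),interpolation=cv2.INTER_CUBIC))
def reg(W,u0,u1,v0,v1,z0,z1):
    P=W[v0:v1,u0:u1].reshape(-1,3); return P[(P[:,2]>z0)&(P[:,2]<z1)]
for n,b in dict(near=(208,238,228,256),far=(200,230,152,182),tip=(206,240,195,220)).items():
    P=reg(W,*b,.012,.12); print(n,len(P),P.min(0).round(4),P.max(0).round(4),np.median(P,0).round(4))
    Q=P[P[:,2]>.055]
    if len(Q)>5: print("  rim",cv2.minEnclosingCircle(Q[:,:2].astype(np.float32)),Q[:,2].mean())
P=reg(W,206,240,195,220,.012,.12); print("tip rect",cv2.minAreaRect(P[:,:2].astype(np.float32)))
# mat: dark pixels
g=im.max(2); m=np.zeros_like(g,bool); m[145:270,190:250]=g[145:270,190:250]<70
Pm=W[m&(W[:,:,2]<.012)]; print("mat",len(Pm),cv2.minAreaRect(Pm[:,:2].astype(np.float32)),Pm[:,2].mean())
P=reg(W,335,392,185,245,.075,.13); print("grip",len(P),cv2.minAreaRect(P[:,:2].astype(np.float32)),P[:,2].max())
P=reg(W,240,330,0,300,.06,.2); print("fence",P.min(0),P.max(0)); print(cv2.fitLine(P[:,:2].astype(np.float32),cv2.DIST_L2,0,.01,.01).ravel())
P=reg(W,335,392,185,245,.004,.03); print("dish rect",P.min(0),P.max(0))
S=np.load("scene0.npy")
print("scene spout/handle"); 
for n,b in dict(near=(212,235,203,240),far=(270,292,182,216),tip=(238,270,200,228)).items():
    P=reg(S,*b,.012,.12); print(n,len(P),P.min(0).round(4),P.max(0).round(4))
E
```

```text
near 211 [0.4139 0.3975 0.0122] [0.4536 0.437  0.0712] [0.4346 0.4183 0.0287]
  rim ((0.4337063431739807, 0.4172516465187073), 0.02012796886265278) 0.06552709646014354
far 232 [0.6248 0.4284 0.0124] [0.6629 0.468  0.0731] [0.6473 0.4488 0.041 ]
  rim ((0.6451922655105591, 0.44798457622528076), 0.020463643595576286) 0.06452693112844113
tip 339 [0.5077 0.3897 0.0129] [0.5495 0.4554 0.0481] [0.5265 0.4221 0.0402]
tip rect ((0.5286663770675659, 0.4226689338684082), (0.038820378482341766, 0.06475980579853058), 3.7860915660858154)
mat 1720 ((0.5365418195724487, 0.4309949278831482), (0.28284746408462524, 0.09064105153083801), 10.385869026184082) 0.0030349052093687
grip 193 ((0.5152533650398254, 0.033682048320770264), (0.11791685968637466, 0.01472880132496357), 87.39620208740234) 0.10394141813034581
fence [0.31895528 0.13617359 0.0600079 ] [1.13056844 0.38968813 0.10503475]
[0.9650226 0.2621667 0.7102462 0.2507838]
dish rect [ 0.44012152 -0.05576079  0.00400607] [0.60971858 0.10458115 0.02755284]
scene spout/handle
near 392 [0.4117 0.395  0.0123] [0.4517 0.4369 0.0672]
far 302 [0.6223 0.4272 0.0122] [0.7675 0.5831 0.0665]
tip 306 [0.5058 0.3895 0.0121] [0.5495 0.455  0.045 ]
```

View pics/crop0.png

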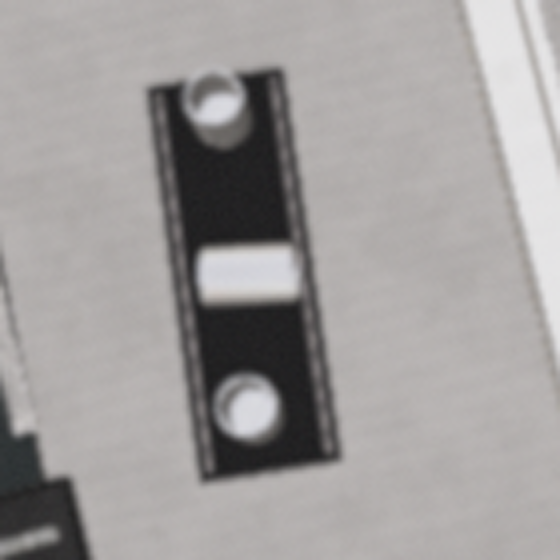

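The crop confirms the pick: a silver pot lying on the black mat at crop (248,272), mouth towards the fence on the right, between two upright pots at (215,105) and (248,408). Next I'll check obstacle heights on the way there.

```bash
cat >> h.py <<'E'
def goal(p,rpy,o=None):
    "shift (mm) and turn (deg) in tool axes from the present pose to TCP p, rpy"
    o=o or get_obs(); R=Rn.from_euler('xyz',o["tool_rot"],degrees=True); G=Rn.from_euler('xyz',rpy,degrees=True)
    print("t",(R.inv().apply(np.array(p)-o["tool_pos"])*1000).round(1),"w",np.degrees((R.inv()*G).as_rotvec()).round(2))
E
python3 - <<'E'
from h import *
for n in("top","scene"):
    W=np.load(n+"0.npy").reshape(-1,3); W=W[np.isfinite(W[:,0])]
    print(n)
    for x in np.arange(.1,.75,.1):
        r=[]
        for y in np.arange(-.8,.6,.1):
            s=W[(abs(W[:,0]-x)<.05)&(abs(W[:,1]-y)<.05)]
            r.append("%5.2f"%s[:,2].max() if len(s) else "  -  ")
        print("%.1f"%x,*r)
goal([.40,-.35,.33],[180,0,60])
E
```

```text
top
0.1 -0.35 -0.29 -0.91 -0.91 -0.91 -0.91  0.01  0.04  0.30  0.24  0.00 -0.91 -0.91  0.00
0.2 -0.57 -0.50 -0.66  0.01 -0.91  0.00 -0.01 -0.00  0.00 -0.00  0.00  0.01  0.04  0.01
0.3 -0.91 -0.86 -0.65  0.08  0.08  0.07 -0.00  0.00  0.01  0.10  0.07  0.01  0.05  0.03
0.4   -   -0.86 -0.03  0.01  0.01  0.03  0.07  0.01  0.05  0.10  0.10  0.01  0.07  0.03
0.5   -     -   -0.02  0.01  0.01  0.01  0.27  0.01  0.10  0.10  0.10  0.01  0.07  0.05
0.6   -     -   -0.02  0.01  0.01  0.01  0.29  0.28  0.02  0.02  0.10  0.06  0.07  0.07
0.7   -     -   -0.03  0.01  0.01  0.01  0.24  0.23  0.01  0.03  0.11  0.09  0.07  0.07
scene
0.1   -     -     -     -     -     -     -    0.49  0.31  0.01  0.00   -     -     -  
0.2   -     -     -     -     -     -     -     -     -     -    0.00  0.00  0.04  0.00
0.3   -     -     -     -     -     -   -0.00  0.00  0.03  0.10  0.06  0.00  0.04  0.03
0.4   -     -     -     -     -    0.00  0.06  0.00  0.04  0.10  0.10  0.00  0.07  0.03
0.5   -     -     -     -     -    0.00  0.27  0.00  0.10  0.10  0.10  0.00  0.07  0.04
0.6   -     -     -     -     -    0.00  0.29  0.27  0.02  0.02  0.10  0.00  0.07  0.07
0.7   -     -     -     -     -    0.00  0.23  0.23  0.01  0.03  0.10  0.10  0.07  0.07
t [ 255.4 -183.9 -107.4] w [  0.    0.  -39.9]
```

```bash
python3 -m creep '[{"tx":157,"ty":-81,"tz":-75},{"tx":157,"ty":-81,"tz":-75},{"tx":157,"ty":-81,"tz":-75},{"tx":157,"ty":-81,"tz":-75},{"tx":157,"ty":-81,"tz":-75}]'; python3 -m creep '[{"tx":157,"ty":-81,"tz":-75,"wz":-7},{"tx":157,"ty":-81,"tz":-75,"wz":-14},{"tx":157,"ty":-81,"tz":-75,"wz":-21},{"tx":157,"ty":-81,"tz":-75,"wz":-28},{"tx":157,"ty":-81,"tz":-75,"wz":-35}]'
```

```text
validation failed for argument at $[0]...
validation failed for argument at $[0]...
```

```bash
python3 -m creep '[{"tx":157,"ty":-81,"tz":-75,"wx":0,"wy":0,"wz":0,"gripper":1},{"tx":157,"ty":-81,"tz":-75,"wx":0,"wy":0,"wz":0,"gripper":1},{"tx":157,"ty":-81,"tz":-75,"wx":0,"wy":0,"wz":0,"gripper":1},{"tx":157,"ty":-81,"tz":-75,"wx":0,"wy":0,"wz":0,"gripper":1},{"tx":157,"ty":-81,"tz":-75,"wx":0,"wy":0,"wz":0,"gripper":1}]'
```

```text
time_s: 1.32
tool_pos: [0.3472, -0.4769, 0.3]
tool_rot: [179.9, -0.2, 20.4]
force: [0.2, -0.7, -0.4]
grip_width: 0.0872
grasp_force: 0.0
```

```bash
python3 -m creep '[{"tx":157,"ty":-81,"tz":-75,"wx":0,"wy":0,"wz":-7,"gripper":1},{"tx":157,"ty":-81,"tz":-75,"wx":0,"wy":0,"wz":-14,"gripper":1},{"tx":157,"ty":-81,"tz":-75,"wx":0,"wy":0,"wz":-21,"gripper":1},{"tx":157,"ty":-81,"tz":-75,"wx":0,"wy":0,"wz":-28,"gripper":1},{"tx":157,"ty":-81,"tz":-75,"wx":0,"wy":0,"wz":-35,"gripper":1}]'
python3 -m creep '[{"tx":163,"ty":-73,"tz":0,"wx":0,"wy":0,"wz":-7,"gripper":1},{"tx":163,"ty":-73,"tz":0,"wx":0,"wy":0,"wz":-14,"gripper":1},{"tx":163,"ty":-73,"tz":0,"wx":0,"wy":0,"wz":-21,"gripper":1},{"tx":163,"ty":-73,"tz":0,"wx":0,"wy":0,"wz":-28,"gripper":1},{"tx":163,"ty":-73,"tz":0,"wx":0,"wy":0,"wz":-35,"gripper":1}]'
python3 -m creep '[{"tx":180,"ty":35,"tz":0,"wx":0,"wy":0,"wz":0,"gripper":1},{"tx":180,"ty":35,"tz":0,"wx":0,"wy":0,"wz":0,"gripper":1},{"tx":180,"ty":35,"tz":0,"wx":0,"wy":0,"wz":0,"gripper":1},{"tx":180,"ty":35,"tz":0,"wx":0,"wy":0,"wz":0,"gripper":1},{"tx":180,"ty":35,"tz":0,"wx":0,"wy":0,"wz":0,"gripper":1}]'
```

```text
time_s: 1.73
tool_pos: [0.4661, -0.346, 0.375]
tool_rot: [179.8, -0.1, 55.8]
force: [1.3, 1.7, -0.0]
grip_width: 0.0871
grasp_force: 0.0
time_s: 2.15
tool_pos: [0.4976, -0.1663, 0.3736]
tool_rot: [179.9, -0.1, 91.0]
force: [0.9, 0.9, 0.1]
grip_width: 0.0869
grasp_force: 0.0
time_s: 2.57
tool_pos: [0.5306, 0.0127, 0.3732]
tool_rot: [179.9, -0.1, 90.6]
force: [-0.0, 0.4, 0.5]
grip_width: 0.0868
grasp_force: 0.0
```

```bash
python3 -c "
from h import *
im,W=cam('wrist'); save(im,'w1.png'); np.save('w1.npy',W)"
python3 -m creep '[{"tx":200,"ty":0,"tz":0,"wx":0,"wy":0,"wz":0,"gripper":1},{"tx":200,"ty":0,"tz":0,"wx":0,"wy":0,"wz":0,"gripper":1},{"tx":200,"ty":0,"tz":0,"wx":0,"wy":0,"wz":0,"gripper":1},{"tx":200,"ty":0,"tz":0,"wx":0,"wy":0,"wz":0,"gripper":1},{"tx":200,"ty":0,"tz":0,"wx":0,"wy":0,"wz":0,"gripper":1}]'
python3 -m creep '[{"tx":170,"ty":5,"tz":20,"wx":0,"wy":0,"wz":0,"gripper":1},{"tx":170,"ty":5,"tz":20,"wx":0,"wy":0,"wz":0,"gripper":1},{"tx":170,"ty":5,"tz":20,"wx":0,"wy":0,"wz":0,"gripper":1},{"tx":170,"ty":5,"tz":20,"wx":0,"wy":0,"wz":0,"gripper":1},{"tx":170,"ty":5,"tz":20,"wx":0,"wy":0,"wz":0,"gripper":1}]'
python3 -c "
from h import *
im,W=cam('wrist'); save(im,'w2.png'); np.save('w2.npy',W)
a=cv2.imread('pics/w1.png');b=cv2.imread('pics/w2.png')
cv2.imwrite('pics/w12.png',cv2.resize(np.hstack([a,b]),(800,300)))"
```

```text
time_s: 3.03
tool_pos: [0.5296, 0.2081, 0.3729]
tool_rot: [180.0, -0.0, 90.2]
force: [0.4, 0.7, 0.8]
grip_width: 0.0869
grasp_force: 0.0
time_s: 3.45
tool_pos: [0.5309, 0.3832, 0.3497]
tool_rot: [-179.7, -0.2, 90.7]
force: [-1.7, -0.7, -0.4]
grip_width: 0.0869
grasp_force: 0.0
```

View pics/w12.png

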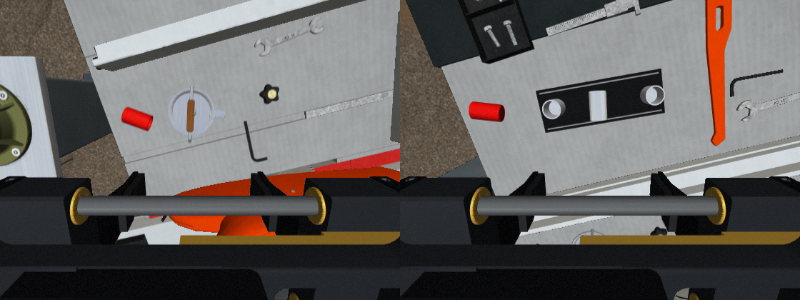

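The left half shows the dish at (195,113) with its spout pointing along +x. The right half shows the mat with the near pot at (555,108), the tipped pot at (597,106) and the far pot at (652,93).

```bash
python3 - <<'E'
from h import *
o=get_obs(); print(o["time_s"],o["tool_pos"].round(4),o["joint_velocities"].round(1) if hasattr(o["joint_velocities"],'round') else 0)
W=np.load("w2.npy"); im=cv2.imread("pics/w2.png")
def near(W,x,y,r,z0,z1):
    P=W.reshape(-1,3); return P[(np.hypot(P[:,0]-x,P[:,1]-y)<r)&(P[:,2]>z0)&(P[:,2]<z1)]
for n,x,y in(("near",.4335,.417),("far",.645,.448)):
    Q=near(W,x,y,.04,.055,.09); print(n,cv2.minEnclosingCircle(Q[:,:2].astype(np.float32)),Q[:,2].mean(),len(Q))
Q=near(W,.529,.4227,.055,.015,.06); print("tip",cv2.minAreaRect(Q[:,:2].astype(np.float32)),Q[:,2].max(),Q.min(0),Q.max(0))
Q=W[...,2]; g=im.max(2); m=(g<70)&(abs(W[...,0]-.537)<.17)&(abs(W[...,1]-.431)<.1)&(abs(Q-.003)<.012)
print("mat",cv2.minAreaRect(W[m][:,:2].astype(np.float32)),W[m][:,2].mean())
W=np.load("w1.npy")
Q=near(W,.514,.034,.07,.08,.13); print("grip",cv2.minAreaRect(Q[:,:2].astype(np.float32)),Q[:,2].max(),np.median(Q,0))
im=cv2.imread("pics/w1.png").astype(int); br=(im[...,2]-im[...,0]>50)&(abs(W[...,0]-.514)<.05)&(abs(W[...,1]-.034)<.06)&(W[...,2]>.07)
print("wood",br.sum(),cv2.minAreaRect(W[br][:,:2].astype(np.float32)))
Q=near(W,.514,.034,.11,.006,.03); Q=Q[np.isfinite(Q[:,0])]
c=cv2.minEnclosingCircle(Q[np.hypot(Q[:,0]-.514,Q[:,1]-.034)<.063][:,:2].astype(np.float32)); print("dish",c)
s=Q[np.hypot(Q[:,0]-.514,Q[:,1]-.034)>.066]; print("spout",len(s),s.mean(0),s.min(0),s.max(0))
E
```

```text
3.5 [0.5318 0.3807 0.3504] [ 4.6 -3.1  2.2  0.9  0.5  1.5  2.3]
near ((0.434173583984375, 0.41949987411499023), 0.02001187391579151) 0.06477448583282296 251
far ((0.6452070474624634, 0.4502001106739044), 0.02016378380358219) 0.06503197749788475 264
tip ((0.5295657515525818, 0.42609140276908875), (0.039855215698480606, 0.06377197057008743), 4.0406904220581055) 0.04777729382754703 [0.50902336 0.39330467 0.02311364] [0.55144031 0.45745262 0.04777729]
mat ((0.5366170406341553, 0.4327515959739685), (0.2891509234905243, 0.09910815209150314), 10.351667404174805) 0.003364588567574133
grip ((0.515974760055542, 0.035228431224823), (0.11911290884017944, 0.013990774750709534), 87.61124420166016) 0.10128697596086172 [0.51605467 0.03845665 0.09815377]
wood 2714 ((0.5201858282089233, 0.03998927026987076), (0.0692940503358841, 0.056679680943489075), 34.26209259033203)
dish ((0.5185674428939819, 0.03400677442550659), 0.058477140963077545)
spout 217 [0.53283478 0.02626414 0.01480974] [ 0.4044859  -0.0052933   0.00604035] [0.59699054 0.04425625 0.0299745 ]
```

```bash
python3 - <<'E'
from h import *
R=Rn.from_euler('xyz',[180,-35,94],degrees=True); d=R.apply([0,0,1]); print(d)
g=np.array([.5295,.4185,.0235])
pre=g-.09*d
goal(pre,[180,-35,94])
o=get_obs(); print(o["tool_pos"],o["tool_rot"], pre)
E
```

```text
[-0.04001067  0.57217923 -0.81915204]
t [-14.3   2.3 253.1] w [ 0.78 34.87 -3.34]
[0.5318474  0.38074691 0.35036709] [-1.79735224e+02 -1.14055357e-01  9.06302900e+01] [0.53310096 0.36700387 0.09722368]
```

```bash
python3 -m creep '[{"tx":-3,"ty":0,"tz":30,"wx":0,"wy":7,"wz":-1,"gripper":1},{"tx":-6,"ty":1,"tz":60,"wx":0,"wy":14,"wz":-1.5,"gripper":1},{"tx":-9,"ty":1,"tz":90,"wx":0,"wy":21,"wz":-2,"gripper":1},{"tx":-12,"ty":2,"tz":120,"wx":0,"wy":28,"wz":-3,"gripper":1},{"tx":-14,"ty":2,"tz":150,"wx":0.5,"wy":35,"wz":-3.3,"gripper":1}]'
python3 - <<'E'
from h import *
optics.read_camera("wrist")
R=Rn.from_euler('xyz',[180,-35,94],degrees=True); d=R.apply([0,0,1])
g=np.array([.5295,.4185,.0235])
goal(g-.08*d,[180,-35,94]); goal(g+.012*d,[180,-35,94]); o=get_obs(); print(o["time_s"],o["tool_pos"],o["tool_rot"],o["joint_velocities"])
E
```

```text
time_s: 3.92
tool_pos: [0.5391, 0.3579, 0.2024]
tool_rot: [178.9, -35.0, 93.7]
force: [0.8, 0.8, -1.0]
grip_width: 0.0866
grasp_force: 0.0
t [-36.   -2.2  96.6] w [ 0.63  0.08 -1.24]
t [-35.9  -3.2 188.6] w [ 0.63  0.08 -1.24]
3.9667 [0.53643644 0.34706407 0.18887452] [-179.7588369   -34.91337423   92.48183496] [ -5.07612304   0.37153264   6.18450728  -3.68289147  16.40796471
  13.92096617 -20.75557824]
```

```bash
python3 -m creep '[{"tx":-18,"ty":-1,"tz":40,"wx":0,"wy":0,"wz":-0.5,"gripper":1},{"tx":-36,"ty":-2,"tz":80,"wx":0.3,"wy":0,"wz":-0.5,"gripper":1},{"tx":-36,"ty":-2,"tz":97,"wx":0.3,"wy":0,"wz":-0.5,"gripper":1},{"tx":-36,"ty":-2,"tz":97,"wx":0.3,"wy":0,"wz":-0.5,"gripper":1},{"tx":-36,"ty":-2,"tz":97,"wx":0.3,"wy":0,"wz":-0.5,"gripper":1}]'
python3 - <<'E'
from h import *
R=Rn.from_euler('xyz',[180,-35,94],degrees=True); d=R.apply([0,0,1])
g=np.array([.5295,.4185,.0235])
for i in range(3):
    im,W=cam("wrist"); goal(g+.012*d,[180,-35,94])
o=get_obs(); print(o["time_s"],o["tool_pos"],o["tool_rot"])
E
```

```text
time_s: 4.38
tool_pos: [0.5344, 0.3867, 0.1026]
tool_rot: [179.4, -35.0, 94.3]
force: [0.1, 0.7, 0.8]
grip_width: 0.0867
grasp_force: 0.0
t [-20.   -5.1  96.3] w [0.61 0.02 0.29]
t [-20.3  -5.9  96.8] w [0.7  0.02 0.31]
t [-20.4  -6.1  96.9] w [0.73 0.02 0.33]
4.5333 [0.53649345 0.38694363 0.10486997] [179.045575   -34.9745202   94.40006454]
```

```bash
python3 -m creep '[{"tx":-20,"ty":-6,"tz":20,"wx":0.7,"wy":0,"wz":0.3,"gripper":1},{"tx":-20,"ty":-6,"tz":45,"wx":0.7,"wy":0,"wz":0.3,"gripper":1},{"tx":-20,"ty":-6,"tz":65,"wx":0.7,"wy":0,"wz":0.3,"gripper":1},{"tx":-20,"ty":-6,"tz":75,"wx":0.7,"wy":0,"wz":0.3,"gripper":1},{"tx":-20,"ty":-6,"tz":75,"wx":0.7,"wy":0,"wz":0.3,"gripper":1}]'
python3 - <<'E'
from h import *
R=Rn.from_euler('xyz',[180,-35,94],degrees=True); d=R.apply([0,0,1])
g=np.array([.5295,.4185,.0235])
for i in range(2):
    im,W=cam("wrist"); goal(g+.012*d,[180,-35,94])
E
```

```text
time_s: 4.95
tool_pos: [0.5266, 0.4142, 0.0294]
tool_rot: [-179.7, -35.0, 94.0]
force: [-1.0, -0.9, -0.3]
grip_width: 0.0869
grasp_force: 0.0
t [-0.2  2.5 20.2] w [-0.2   0.    0.02]
t [-0.2  1.6 20.8] w [-0.12 -0.    0.01]
```

```bash
python3 -m creep '[{"tx":0,"ty":1,"tz":10,"wx":0,"wy":0,"wz":0,"gripper":1},{"tx":0,"ty":2,"tz":20,"wx":0,"wy":0,"wz":0,"gripper":1},{"tx":0,"ty":2,"tz":20,"wx":0,"wy":0,"wz":0,"gripper":1},{"tx":0,"ty":2,"tz":20,"wx":0,"wy":0,"wz":0,"gripper":0},{"tx":0,"ty":2,"tz":20,"wx":0,"wy":0,"wz":0,"gripper":-1}]' 20
python3 -m creep '[{"tx":0,"ty":0,"tz":0,"wx":0,"wy":0,"wz":0,"gripper":-1},{"tx":0,"ty":0,"tz":0,"wx":0,"wy":0,"wz":0,"gripper":-1},{"tx":0,"ty":0,"tz":0,"wx":0,"wy":0,"wz":0,"gripper":-1},{"tx":0,"ty":0,"tz":0,"wx":0,"wy":0,"wz":0,"gripper":-1}]' 20
```

```text
time_s: 5.47
tool_pos: [0.5283, 0.425, 0.013]
tool_rot: [-179.7, -35.0, 93.9]
force: [1.2, -0.2, -0.3]
grip_width: 0.0802
grasp_force: 0.0
time_s: 5.8
tool_pos: [0.5285, 0.4248, 0.0132]
tool_rot: [-179.8, -35.0, 93.9]
force: [-0.2, -0.5, 0.3]
grip_width: 0.0546
grasp_force: 0.0
```

```bash
python3 -m creep '[{"tx":0,"ty":0,"tz":0,"wx":0,"wy":0,"wz":0,"gripper":-1},{"tx":0,"ty":0,"tz":0,"wx":0,"wy":0,"wz":0,"gripper":-1},{"tx":0,"ty":0,"tz":0,"wx":0,"wy":0,"wz":0,"gripper":-1},{"tx":0,"ty":0,"tz":0,"wx":0,"wy":0,"wz":0,"gripper":-1},{"tx":0,"ty":0,"tz":0,"wx":0,"wy":0,"wz":0,"gripper":-1}]' 20
python3 - <<'E'
from h import *
# lift 40 mm world z
o=get_obs(); p=np.array(o["tool_pos"])
goal(p+[0,0,.04],o["tool_rot"])
# upright: rotate tool so pot is tilted by 5 deg; grasp point 38 mm from foot
g=np.array([.5396,.4338,.003+.038+.006]); rpy=[180,50,98]
d=Rn.from_euler('xyz',rpy,degrees=True).apply([0,0,1]); print(d,g+.012*d)
E
```

```text
time_s: 6.22
tool_pos: [0.5285, 0.4249, 0.013]
tool_rot: [-179.8, -35.0, 93.9]
force: [0.6, -0.7, 1.4]
grip_width: 0.0386
grasp_force: 19.9
t [ 22.9  -0.1 -32.8] w [0. 0. 0.]
[ 0.10661278 -0.75858935 -0.64278761] [0.54087935 0.42469693 0.03928655]
```

```bash
python3 -m creep '[{"tx":6,"ty":0,"tz":-8,"wx":0,"wy":0,"wz":0,"gripper":-1},{"tx":14,"ty":0,"tz":-20,"wx":0,"wy":0,"wz":0,"gripper":-1},{"tx":23,"ty":0,"tz":-33,"wx":0,"wy":0,"wz":0,"gripper":-1},{"tx":23,"ty":0,"tz":-33,"wx":0,"wy":-5,"wz":0,"gripper":-1},{"tx":23,"ty":0,"tz":-33,"wx":0,"wy":-11,"wz":0,"gripper":-1}]' 20
python3 -m creep '[{"tx":0,"ty":0,"tz":0,"wx":0,"wy":-6,"wz":0,"gripper":-1},{"tx":0,"ty":0,"tz":0,"wx":0,"wy":-12,"wz":0,"gripper":-1},{"tx":0,"ty":0,"tz":0,"wx":0,"wy":-18,"wz":0,"gripper":-1},{"tx":0,"ty":0,"tz":0,"wx":0,"wy":-24,"wz":0,"gripper":-1},{"tx":0,"ty":0,"tz":0,"wx":0,"wy":-30,"wz":0,"gripper":-1}]' 20
python3 -m creep '[{"tx":0,"ty":0,"tz":0,"wx":0,"wy":-6,"wz":0,"gripper":-1},{"tx":0,"ty":0,"tz":0,"wx":0,"wy":-12,"wz":0,"gripper":-1},{"tx":0,"ty":0,"tz":0,"wx":0,"wy":-18,"wz":0,"gripper":-1},{"tx":0,"ty":0,"tz":0,"wx":0,"wy":-24,"wz":0,"gripper":-1},{"tx":0,"ty":0,"tz":0,"wx":0,"wy":-30,"wz":0,"gripper":-1}]' 20
```

```text
time_s: 6.63
tool_pos: [0.5317, 0.4204, 0.0541]
tool_rot: [-179.8, -23.7, 93.5]
force: [0.0, 0.9, -3.0]
grip_width: 0.0387
grasp_force: 19.9
time_s: 7.05
tool_pos: [0.529, 0.4261, 0.0566]
tool_rot: [180.0, 6.2, 94.0]
force: [0.6, -0.0, -2.0]
grip_width: 0.0387
grasp_force: 19.9
time_s: 7.47
tool_pos: [0.5279, 0.4269, 0.0554]
tool_rot: [-179.9, 36.1, 94.2]
force: [0.7, -0.2, -2.3]
grip_width: 0.0385
grasp_force: 19.9
```

```bash
python3 -m creep '[{"tx":0,"ty":0,"tz":0,"wx":0,"wy":-6,"wz":0,"gripper":-1},{"tx":0,"ty":0,"tz":0,"wx":0,"wy":-12,"wz":0,"gripper":-1},{"tx":0,"ty":0,"tz":0,"wx":0,"wy":-16,"wz":0,"gripper":-1},{"tx":0,"ty":0,"tz":0,"wx":0,"wy":-16,"wz":0,"gripper":-1},{"tx":0,"ty":0,"tz":0,"wx":0,"wy":-16,"wz":0,"gripper":-1}]' 20
python3 - <<'E'
from h import *
for c in("top","scene"):
    im,W=cam(c); np.save(c+"1.npy",W); save(im,c+"1.png")
    for q in("tipped_pot","tipped_pot_mouth"): print(c,q,[(np.round(r["point"],3).tolist(),round(r["confidence"],2)) for r in nets.place_of(q,c)[:4]])
o=get_obs(); print(o["tool_pos"],o["tool_rot"])
a=cv2.imread("pics/scene1.png")[150:260,190:330]; cv2.imwrite("pics/s1c.png",cv2.resize(a,None,fx=5,fy=5,interpolation=cv2.INTER_CUBIC))
E
```

```text
time_s: 7.88
tool_pos: [0.5271, 0.4261, 0.0515]
tool_rot: [-179.4, 51.9, 94.6]
force: [0.1, -0.2, -0.1]
grip_width: 0.0389
grasp_force: 19.9
top tipped_pot [([0.526, 0.436, 0.023], 0.72), ([0.36, 0.031, 0.021], 0.72), ([0.644, 0.448, -0.0], 0.35)]
top tipped_pot_mouth [([0.417, 0.01, 0.022], 0.88), ([0.526, 0.435, 0.084], 0.63), ([0.243, 0.41, 0.024], 0.61)]
scene tipped_pot [([0.358, 0.028, 0.021], 0.97), ([0.531, 0.438, 0.023], 0.9), ([0.309, 0.406, 0.019], 0.84), ([0.705, 0.078, -0.0], 0.19)]
scene tipped_pot_mouth [([0.249, 0.412, 0.02], 0.92), ([0.523, 0.436, 0.088], 0.74), ([0.529, 0.436, 0.024], 0.61), ([0.417, 0.003, 0.021], 0.58)]
[0.52972001 0.42428875 0.0554205 ] [-179.8801598    51.8425626    94.06070956]
```

View pics/s1c.png

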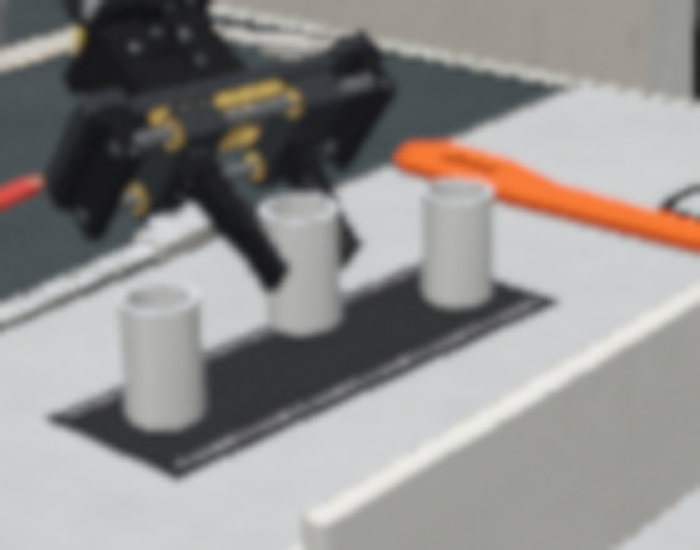

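The scene crop shows the pot held almost upright at (305,265), about 20 mm above the mat, with the neighbours untouched. Measuring its rim next.

```bash
python3 - <<'E'
from h import *
for n in("top","scene"):
    P=np.load(n+"1.npy").reshape(-1,3)
    Q=P[(np.hypot(P[:,0]-.528,P[:,1]-.436)<.026)&(P[:,2]>.01)&(P[:,2]<.1)]
    for a,b in((.02,.04),(.04,.06),(.06,.078),(.078,.095)):
        q=Q[(Q[:,2]>a)&(Q[:,2]<b)]
        if len(q)>4: print(n,a,len(q),q.min(0).round(4),q.max(0).round(4),np.round(cv2.minEnclosingCircle(q[:,:2].astype(np.float32))[0],4))
    for x,y in((.4339,.4185),(.6452,.449)):
        q=P[(np.hypot(P[:,0]-x,P[:,1]-y)<.03)&(P[:,2]>.055)&(P[:,2]<.09)]; print(n,np.round(cv2.minEnclosingCircle(q[:,:2].astype(np.float32)),4) if 0 else cv2.minEnclosingCircle(q[:,:2].astype(np.float32)),q[:,2].mean())
o=get_obs(); p=np.array(o["tool_pos"]); goal(p+[.0115,-.002,-.012],[180,52,94]);goal(p+[.0115,-.002,-.019],[180,52,94]); print(o["time_s"])
E
```

```text
top 0.02 78 [0.5149 0.4152 0.0254] [0.5439 0.4506 0.0397] [0.5269 0.4332]
top 0.04 35 [0.5106 0.4156 0.0401] [0.5469 0.4521 0.059 ] [0.5286 0.4348]
top 0.06 76 [0.5026 0.4156 0.06  ] [0.5532 0.4538 0.0779] [0.528  0.4353]
top 0.078 67 [0.5042 0.4152 0.0783] [0.5504 0.4547 0.0899] [0.528  0.4393]
top ((0.4342060387134552, 0.4166569113731384), 0.020242279395461082) 0.0654685052334307
top ((0.6446084380149841, 0.44801974296569824), 0.019853102043271065) 0.06466378937337541
scene 0.02 93 [0.5077 0.4132 0.0227] [0.5415 0.4402 0.04  ] [0.5255 0.4297]
scene 0.04 91 [0.502  0.4127 0.04  ] [0.5524 0.4357 0.0598] [0.5272 0.4331]
scene 0.06 116 [0.5036 0.4116 0.0602] [0.5524 0.4556 0.0778] [0.5279 0.433 ]
scene 0.078 101 [0.5037 0.412  0.0782] [0.549  0.4546 0.0904] [0.5284 0.4364]
scene ((0.4314795732498169, 0.41733798384666443), 0.022249983623623848) 0.06101478780845472
scene ((0.6429848074913025, 0.44914454221725464), 0.021912293508648872) 0.06088462050468568
t [ 7.7 11.3  9.6] w [-0.07 -0.16  0.04]
t [13.2 11.4 13.9] w [-0.07 -0.16  0.04]
8.1833
```

```bash
python3 -m creep '[{"tx":3,"ty":4,"tz":3,"wx":0,"wy":0,"wz":0,"gripper":-1},{"tx":6,"ty":8,"tz":7,"wx":0,"wy":0,"wz":0,"gripper":-1},{"tx":8,"ty":11.5,"tz":10,"wx":0,"wy":0,"wz":0,"gripper":-1},{"tx":8,"ty":11.5,"tz":10,"wx":0,"wy":0,"wz":0,"gripper":-1},{"tx":8,"ty":11.5,"tz":10,"wx":0,"wy":0,"wz":0,"gripper":-1}]' 20
python3 -m creep '[{"tx":1,"ty":0,"tz":0.6,"wx":0,"wy":0,"wz":0,"gripper":-1},{"tx":2,"ty":0,"tz":1.2,"wx":0,"wy":0,"wz":0,"gripper":-1},{"tx":3,"ty":0,"tz":2,"wx":0,"wy":0,"wz":0,"gripper":-1},{"tx":3.5,"ty":0,"tz":2.6,"wx":0,"wy":0,"wz":0,"gripper":-1},{"tx":3.5,"ty":0,"tz":2.6,"wx":0,"wy":0,"wz":0,"gripper":-1}]' 20
python3 - <<'E'
from h import *
for c in("top","scene"):
    im,W=cam(c); P=W.reshape(-1,3)
    q=P[(np.hypot(P[:,0]-.5396,P[:,1]-.4338)<.028)&(P[:,2]>.06)&(P[:,2]<.1)]; print(c,q.min(0),q.max(0))
    q=P[(np.hypot(P[:,0]-.5396,P[:,1]-.4338)<.028)&(P[:,2]>.005)&(P[:,2]<.03)]; print(c,q.min(0),q.max(0))
    print([(np.round(r["point"],3).tolist(),round(r["confidence"],2)) for r in nets.place_of("tipped_pot",c)[:4]])
print(get_obs()["force"],get_obs()["tool_pos"])
E
```

```text
time_s: 8.6
tool_pos: [0.5403, 0.422, 0.0399]
tool_rot: [-179.6, 52.1, 94.4]
force: [-0.6, 0.2, -2.0]
grip_width: 0.0389
grasp_force: 19.9
time_s: 9.02
tool_pos: [0.5399, 0.4229, 0.0361]
tool_rot: [-179.7, 52.0, 94.4]
force: [-0.2, -0.3, -1.6]
grip_width: 0.0388
grasp_force: 19.9
top [0.51249975 0.41217705 0.06030277] [0.56441562 0.4549662  0.07340986]
top [0.51382439 0.40922243 0.00501754] [0.56052326 0.45699794 0.02958121]
[([0.353, 0.032, 0.021], 0.75), ([0.538, 0.43, 0.005], 0.54)]
scene [0.51257791 0.40981681 0.06007059] [0.5658709  0.45450978 0.07118675]
scene [0.51725297 0.41034652 0.00523555] [0.56315023 0.43821627 0.0296534 ]
[([0.306, 0.409, 0.016], 0.92), ([0.538, 0.436, 0.005], 0.83), ([0.356, 0.029, 0.021], 0.77)]
[ 0.19872453 -0.51225718 -2.08978002] [0.54016256 0.42289886 0.03648471]
```

```bash
python3 -m creep '[{"tx":0.8,"ty":0,"tz":0.6,"wx":0,"wy":0,"wz":0,"gripper":-1},{"tx":1.2,"ty":0,"tz":1,"wx":0,"wy":0,"wz":0,"gripper":-1},{"tx":1.2,"ty":0,"tz":1,"wx":0,"wy":0,"wz":0,"gripper":-1}]' 20;
python3 -m creep '[{"tx":0.4,"ty":0,"tz":0.3,"wx":0,"wy":0,"wz":0,"gripper":-1},{"tx":0.8,"ty":0,"tz":0.6,"wx":0,"wy":0,"wz":0,"gripper":-1},{"tx":0.8,"ty":0,"tz":0.6,"wx":0,"wy":0,"wz":0,"gripper":-1}]' 20 | grep -E "pos|force"
```

```text
time_s: 9.47
tool_pos: [0.5402, 0.4229, 0.0355]
tool_rot: [-179.7, 52.0, 94.3]
force: [0.7, -0.0, 1.2]
grip_width: 0.0391
grasp_force: 19.9
tool_pos: [0.5403, 0.4228, 0.0354]
force: [-1.1, 0.1, 5.4]
grasp_force: 19.9
```

```bash
python3 -m creep '[{"tx":-0.8,"ty":0,"tz":-0.6,"wx":0,"wy":0,"wz":0,"gripper":-1},{"tx":-0.8,"ty":0,"tz":-0.6,"wx":0,"wy":0,"wz":0,"gripper":0.5},{"tx":-0.8,"ty":0,"tz":-0.6,"wx":0,"wy":0,"wz":0,"gripper":0.5},{"tx":-0.8,"ty":0,"tz":-0.6,"wx":0,"wy":0,"wz":0,"gripper":0.5},{"tx":-0.8,"ty":0,"tz":-0.6,"wx":0,"wy":0,"wz":0,"gripper":0.5}]' 20
python3 -m creep '[{"tx":0,"ty":0,"tz":0,"wx":0,"wy":0,"wz":0,"gripper":0.5},{"tx":0,"ty":0,"tz":0,"wx":0,"wy":0,"wz":0,"gripper":0.5},{"tx":0,"ty":0,"tz":-10,"wx":0,"wy":0,"wz":0,"gripper":0.5},{"tx":0,"ty":0,"tz":-30,"wx":0,"wy":0,"wz":0,"gripper":0.5},{"tx":0,"ty":0,"tz":-60,"wx":0,"wy":0,"wz":0,"gripper":0.5}]'
python3 -m creep '[{"tx":0,"ty":0,"tz":-30,"wx":0,"wy":0,"wz":0,"gripper":1},{"tx":0,"ty":0,"tz":-60,"wx":0,"wy":6,"wz":0,"gripper":1},{"tx":0,"ty":0,"tz":-90,"wx":0,"wy":12,"wz":0,"gripper":1},{"tx":-20,"ty":0,"tz":-110,"wx":0,"wy":18,"wz":0,"gripper":1},{"tx":-40,"ty":0,"tz":-120,"wx":0,"wy":24,"wz":0,"gripper":1}]'
python3 - <<'E'
from h import *
for c in("top","scene"):
    im,W=cam(c); P=W.reshape(-1,3); save(im,c+"2.png")
    for x,y in((.4339,.4185),(.5396,.4338),(.6452,.449)):
        q=P[(np.hypot(P[:,0]-x,P[:,1]-y)<.03)&(P[:,2]>.06)&(P[:,2]<.08)]; print(c,cv2.minEnclosingCircle(q[:,:2].astype(np.float32)),q[:,2].mean(),q[:,2].max())
goal([.52,.45,.25],[180,0,94])
E
```

```text
time_s: 10.13
tool_pos: [0.54, 0.4226, 0.0343]
tool_rot: [-179.6, 52.0, 94.4]
force: [-0.5, 0.0, -0.7]
grip_width: 0.0579
grasp_force: 0.0
time_s: 10.55
tool_pos: [0.538, 0.4673, 0.0706]
tool_rot: [-179.4, 52.2, 94.4]
force: [-19.1, -19.7, 23.6]
grip_width: 0.0653
grasp_force: 0.0
time_s: 10.97
tool_pos: [0.5302, 0.5447, 0.1758]
tool_rot: [-179.8, 27.7, 94.5]
force: [1.6, 0.3, 1.7]
grip_width: 0.0852
grasp_force: 0.0
top ((0.4335203766822815, 0.41733354330062866), 0.02005681023001671) 0.06629846187183867 0.07131460903027832
top ((0.5395135283470154, 0.43075883388519287), 0.020095031708478928) 0.06639589244148528 0.0713573806755429
top ((0.64431232213974, 0.4478491246700287), 0.020090214908123016) 0.06652139572975847 0.07109229829725552
scene ((0.4324294328689575, 0.41637471318244934), 0.021505257114768028) 0.06319134908380655 0.06697572070964594
scene ((0.5380428433418274, 0.43266671895980835), 0.02190663479268551) 0.06327357909549858 0.06678575629423293
scene ((0.6428395509719849, 0.44851550459861755), 0.021015523001551628) 0.06326607834539451 0.066078710729658
t [-105.3  -21.3  -15. ] w [ 0.4  27.47 -0.32]
```

```bash
python3 -m creep '[{"tx":0,"ty":0,"tz":-25,"wx":0,"wy":5,"wz":0,"gripper":1},{"tx":-30,"ty":0,"tz":-50,"wx":0,"wy":11,"wz":0,"gripper":1},{"tx":-65,"ty":0,"tz":-70,"wx":0,"wy":17,"wz":0,"gripper":1},{"tx":-100,"ty":0,"tz":-80,"wx":0,"wy":23,"wz":0,"gripper":1},{"tx":-140,"ty":0,"tz":-80,"wx":0,"wy":27.5,"wz":0,"gripper":1}]'
python3 -m creep '[{"tx":-40,"ty":0,"tz":-20,"wx":0,"wy":0,"wz":0,"gripper":1},{"tx":-60,"ty":0,"tz":-40,"wx":0,"wy":0,"wz":0,"gripper":1},{"tx":-60,"ty":0,"tz":-40,"wx":0,"wy":0,"wz":0,"gripper":1},{"tx":-60,"ty":0,"tz":-40,"wx":0,"wy":0,"wz":0,"gripper":1},{"tx":-60,"ty":0,"tz":-40,"wx":0,"wy":0,"wz":0,"gripper":1}]'
python3 - <<'E'
from h import *
optics.read_camera("wrist")
im,W=cam("wrist"); P=W.reshape(-1,3); save(im,"w3.png"); np.save("w3.npy",W)
c=[]
for x,y in((.4339,.4185),(.5396,.4338),(.6452,.449)):
    q=P[(np.hypot(P[:,0]-x,P[:,1]-y)<.032)&(P[:,2]>.06)&(P[:,2]<.08)]; e=cv2.minEnclosingCircle(q[:,:2].astype(np.float32)); print(e,len(q)); c.append(e[0])
c=np.array(c); print("err",(c[1]-(c[0]+c[2])/2)*1000)
print(get_obs()["tool_pos"],get_obs()["tool_rot"],get_obs()["time_s"])
E
```

```text
time_s: 11.48
tool_pos: [0.5389, 0.4543, 0.3179]
tool_rot: [179.9, 0.1, 94.2]
force: [0.8, -0.6, 1.6]
grip_width: 0.0871
grasp_force: 0.0
time_s: 11.9
tool_pos: [0.5426, 0.3953, 0.3534]
tool_rot: [-179.7, 0.5, 94.1]
force: [0.7, 0.3, -0.4]
grip_width: 0.0868
grasp_force: 0.0
((0.43400704860687256, 0.4192677438259125), 0.019989527761936188) 211
((0.5403380393981934, 0.43387866020202637), 0.01979672908782959) 176
((0.6449414491653442, 0.4500700831413269), 0.01998830772936344) 222
err [ 0.86379051 -0.79025328]
[0.5419186  0.39619864 0.35189111] [-179.61540067    0.57061144   94.2622674 ] 12.0
```

View pics/w3.png

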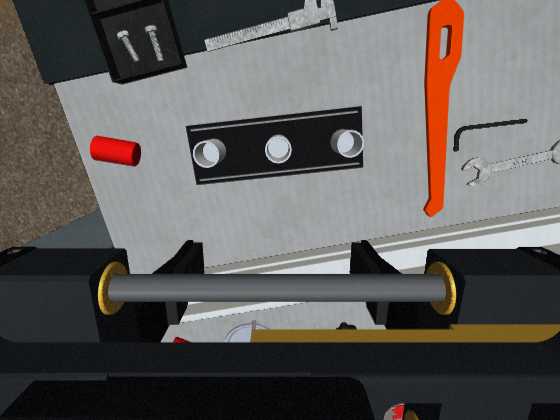

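Wrist view: the three pots are upright in a row at (208,152), (278,149) and (347,142), and the middle one is within about 1 mm of the midpoint. Now the dish.

```bash
python3 -m creep '[{"tx":-180,"ty":-25,"tz":0,"wx":0,"wy":0,"wz":2,"gripper":1},{"tx":-180,"ty":-25,"tz":0,"wx":0,"wy":0,"wz":3,"gripper":1},{"tx":-180,"ty":-25,"tz":0,"wx":0,"wy":0,"wz":4,"gripper":1},{"tx":-180,"ty":-25,"tz":0,"wx":0,"wy":0,"wz":5,"gripper":1},{"tx":-180,"ty":-25,"tz":0,"wx":0,"wy":0,"wz":6.5,"gripper":1}]' >/dev/null
python3 -m creep '[{"tx":-180,"ty":-5,"tz":0,"wx":0,"wy":0,"wz":0,"gripper":1},{"tx":-180,"ty":-5,"tz":0,"wx":0,"wy":0,"wz":0,"gripper":1},{"tx":-180,"ty":-5,"tz":0,"wx":0,"wy":0,"wz":0,"gripper":1},{"tx":-180,"ty":-5,"tz":0,"wx":0,"wy":0,"wz":0,"gripper":1},{"tx":-180,"ty":-5,"tz":0,"wx":0,"wy":0,"wz":0,"gripper":1}]'
python3 -m creep '[{"tx":0,"ty":0,"tz":20,"wx":0,"wy":0,"wz":0,"gripper":1},{"tx":0,"ty":0,"tz":60,"wx":0,"wy":0,"wz":0,"gripper":1},{"tx":0,"ty":0,"tz":75,"wx":0,"wy":0,"wz":0,"gripper":1},{"tx":0,"ty":0,"tz":75,"wx":0,"wy":0,"wz":0,"gripper":1},{"tx":0,"ty":0,"tz":75,"wx":0,"wy":0,"wz":0,"gripper":1}]'
cat > dish.py <<'E'
from h import *
optics.read_camera("wrist")
im,W=cam("wrist"); save(im,"w4.png"); np.save("w4.npy",W); P=W.reshape(-1,3)
d=np.hypot(P[:,0]-.516,P[:,1]-.035)
Q=P[(d<.07)&(P[:,2]>.085)&(P[:,2]<.13)]; print("grip",cv2.minAreaRect(Q[:,:2].astype(np.float32)),Q[:,2].max(),np.median(Q[:,2]),len(Q))
for q in("handle","spout_tip","dish","ball_center"): print(q,[(np.round(r["point"],3).tolist(),round(r["confidence"],2)) for r in nets.place_of(q,"wrist")[:2]])
o=get_obs(); print(o["time_s"],o["tool_pos"],o["tool_rot"])
E
python3 dish.py
```

```text
time_s: 12.83
tool_pos: [0.5183, 0.0272, 0.3566]
tool_rot: [-179.8, 0.7, 87.2]
force: [1.1, -1.4, -0.1]
grip_width: 0.0871
grasp_force: 0.0
time_s: 13.25
tool_pos: [0.5179, 0.0342, 0.2811]
tool_rot: [-179.7, 0.6, 87.7]
force: [-0.0, -0.6, 0.7]
grip_width: 0.0875
grasp_force: 0.0
grip ((0.515457034111023, 0.03504834324121475), (0.1096387580037117, 0.01288297027349472), 87.806396484375) 0.10143638086812634 0.09848295052128206 758
handle [([0.517, 0.036, 0.084], 0.96), ([0.681, -0.037, -0.001], 0.67)]
spout_tip [([0.597, 0.037, 0.012], 0.62)]
dish [([0.511, 0.037, -0.004], 0.66)]
ball_center [([0.512, 0.036, 0.019], 0.39)]
13.55 [0.51908916 0.03316956 0.28374232] [-179.98770376    0.51462025   87.60412672]
```

View pics/w4.png

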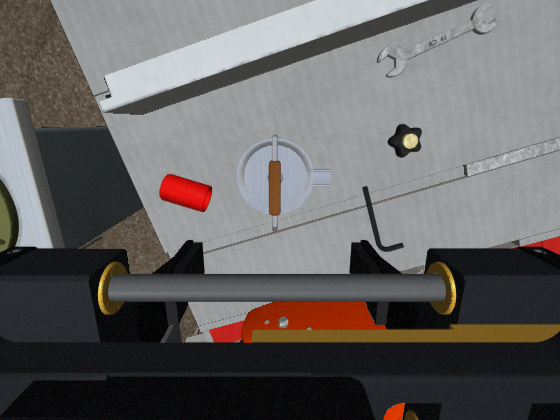

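```bash
python3 - <<'E'
from h import *
W=np.load("top0.npy").reshape(-1,3)
for x in np.arange(.42,.66,.03):
    q=W[(abs(W[:,0]-x)<.015)&(W[:,2]>.12)&(W[:,1]>-.4)&(W[:,1]<.1)]; print(round(x,2),q[:,1].max().round(3) if len(q) else None,end=' ')
print(); o=get_obs(); goal([.516,.0355,.12],[180,0,87.6]); goal([.516,.0355,.069],[180,0,87.6])
E
```

```text
0.42 None 0.45 None 0.48 -0.2 0.51 -0.169 0.54 -0.15 0.57 -0.144 0.6 -0.137 0.63 -0.127 0.66 -0.12 
t [  3.7  -3.1 163.7] w [-0.01  0.51  0.  ]
t [  4.1  -3.1 214.7] w [-0.01  0.51  0.  ]
```

Clear of the guard, so I go down in stages.

```bash
python3 -m creep '[{"tx":3,"ty":-3,"tz":35,"wx":0,"wy":0.5,"wz":0,"gripper":1},{"tx":3,"ty":-3,"tz":70,"wx":0,"wy":0.5,"wz":0,"gripper":1},{"tx":3,"ty":-3,"tz":105,"wx":0,"wy":0.5,"wz":0,"gripper":1},{"tx":3,"ty":-3,"tz":135,"wx":0,"wy":0.5,"wz":0,"gripper":1},{"tx":3,"ty":-3,"tz":155,"wx":0,"wy":0.5,"wz":0,"gripper":1}]' >/dev/null
python3 -m creep '[{"tx":0,"ty":0,"tz":0,"wx":0,"wy":0,"wz":0,"gripper":1},{"tx":0,"ty":0,"tz":0,"wx":0,"wy":0,"wz":0,"gripper":1}]'
python3 -c "
from h import *
for i in range(2): cam('wrist'); goal([.516,.0355,.069],[180,0,87.6])
print(nets.place_of('handle','wrist')[:1])"
```

```text
time_s: 14.13
tool_pos: [0.5149, 0.0345, 0.1275]
tool_rot: [-179.8, 0.0, 87.6]
force: [-0.6, 0.1, 0.5]
grip_width: 0.0874
grasp_force: 0.0
t [ 0.8 -0.1 59.9] w [-0.03  0.02 -0.02]
t [ 0.7 -0.8 60.6] w [ 0.06  0.   -0.02]
[{'point': [0.5182, 0.0358, 0.0849], 'confidence': 0.95}]
```

```bash
python3 -m creep '[{"tx":1,"ty":0,"tz":20,"wx":0,"wy":0,"wz":0,"gripper":1},{"tx":1,"ty":0,"tz":40,"wx":0,"wy":0,"wz":0,"gripper":0.5},{"tx":1,"ty":0,"tz":55,"wx":0,"wy":0,"wz":0,"gripper":0},{"tx":1,"ty":0,"tz":60,"wx":0,"wy":0,"wz":0,"gripper":-0.4},{"tx":1,"ty":0,"tz":60,"wx":0,"wy":0,"wz":0,"gripper":-0.4}]' 30
python3 -m creep '[{"tx":0,"ty":0,"tz":0,"wx":0,"wy":0,"wz":0,"gripper":-0.5},{"tx":0,"ty":0,"tz":0,"wx":0,"wy":0,"wz":0,"gripper":-0.55},{"tx":0,"ty":0,"tz":0,"wx":0,"wy":0,"wz":0,"gripper":-0.6},{"tx":0,"ty":0,"tz":0,"wx":0,"wy":0,"wz":0,"gripper":-0.6},{"tx":0,"ty":0,"tz":0,"wx":0,"wy":0,"wz":0,"gripper":-0.6}]' 30
```

```text
time_s: 14.7
tool_pos: [0.515, 0.0356, 0.0676]
tool_rot: [-179.8, 0.0, 87.6]
force: [0.2, 0.1, 0.2]
grip_width: 0.068
grasp_force: 0.0
time_s: 15.12
tool_pos: [0.5154, 0.0356, 0.0681]
tool_rot: [-179.9, 0.0, 87.6]
force: [0.8, -0.7, 0.1]
grip_width: 0.0347
grasp_force: 0.0
```

```bash
python3 -m creep '[{"tx":0,"ty":0,"tz":0,"wx":0,"wy":0,"wz":0,"gripper":-0.65},{"tx":0,"ty":0,"tz":0,"wx":0,"wy":0,"wz":0,"gripper":-0.7},{"tx":0,"ty":0,"tz":0,"wx":0,"wy":0,"wz":0,"gripper":-0.75},{"tx":0,"ty":0,"tz":0,"wx":0,"wy":0,"wz":0,"gripper":-1},{"tx":0,"ty":0,"tz":0,"wx":0,"wy":0,"wz":0,"gripper":-1}]' 30
python3 -m creep '[{"tx":0,"ty":0,"tz":0,"wx":0,"wy":0,"wz":0,"gripper":-1},{"tx":0,"ty":0,"tz":0,"wx":0,"wy":0,"wz":0,"gripper":-1},{"tx":0,"ty":0,"tz":0,"wx":0,"wy":0,"wz":0,"gripper":-1},{"tx":0,"ty":0,"tz":0,"wx":0,"wy":0,"wz":0,"gripper":-1},{"tx":0,"ty":0,"tz":0,"wx":0,"wy":0,"wz":0,"gripper":-1}]' 30
```

```text
time_s: 15.53
tool_pos: [0.5152, 0.0356, 0.0674]
tool_rot: [-179.9, 0.0, 87.6]
force: [0.5, 0.2, -0.8]
grip_width: 0.0136
grasp_force: 30.0
time_s: 15.95
tool_pos: [0.5151, 0.0356, 0.0674]
tool_rot: [-179.9, 0.0, 87.6]
force: [1.2, 0.8, -0.7]
grip_width: 0.0136
grasp_force: 30.0
```

```bash
python3 -m creep '[{"tx":0,"ty":0,"tz":-2,"wx":0,"wy":0,"wz":0,"gripper":-1},{"tx":0,"ty":0,"tz":-6,"wx":0,"wy":0,"wz":0,"gripper":-1},{"tx":0,"ty":0,"tz":-12,"wx":0,"wy":0,"wz":0,"gripper":-1},{"tx":0,"ty":0,"tz":-20,"wx":0,"wy":0,"wz":0,"gripper":-1},{"tx":0,"ty":0,"tz":-30,"wx":0,"wy":0,"wz":0,"gripper":-1}]' 30
python3 -m creep '[{"tx":0,"ty":0,"tz":-11,"wx":0,"wy":0,"wz":0,"gripper":-1},{"tx":0,"ty":0,"tz":-22,"wx":0,"wy":0,"wz":0,"gripper":-1},{"tx":0,"ty":0,"tz":-33,"wx":0,"wy":0,"wz":0,"gripper":-1},{"tx":0,"ty":0,"tz":-44,"wx":0,"wy":0,"wz":0,"gripper":-1},{"tx":0,"ty":0,"tz":-55,"wx":0,"wy":0,"wz":0,"gripper":-1}]' 30
python3 -m creep '[{"tx":0,"ty":0,"tz":-11,"wx":0,"wy":0,"wz":0,"gripper":-1},{"tx":0,"ty":0,"tz":-22,"wx":0,"wy":0,"wz":0,"gripper":-1},{"tx":0,"ty":0,"tz":-33,"wx":0,"wy":0,"wz":0,"gripper":-1},{"tx":0,"ty":0,"tz":-43,"wx":0,"wy":0,"wz":0,"gripper":-1},{"tx":0,"ty":0,"tz":-51,"wx":0,"wy":0,"wz":0,"gripper":-1}]' 30
python3 -m creep '[{"tx":0,"ty":0,"tz":-6,"wx":0,"wy":0,"wz":0,"gripper":-1},{"tx":0,"ty":0,"tz":-10,"wx":0,"wy":0,"wz":0,"gripper":-1},{"tx":0,"ty":0,"tz":-12,"wx":0,"wy":0,"wz":0,"gripper":-1},{"tx":0,"ty":0,"tz":-13,"wx":0,"wy":0,"wz":0,"gripper":-1},{"tx":0,"ty":0,"tz":-13,"wx":0,"wy":0,"wz":0,"gripper":-1}]' 30
python3 - <<'E'
from h import *
for c in("scene","top"):
    im,W=cam(c); save(im,c+"3.png"); np.save(c+"3.npy",W)
    for q in("handle","spout_tip","dish_centre","ball_center"): print(c,q,[(np.round(r["point"],3).tolist(),round(r["confidence"],2)) for r in nets.place_of(q,c)[:2]])
a=cv2.imread("pics/scene3.png")[120:320,280:460]; cv2.imwrite("pics/s3c.png",cv2.resize(a,None,fx=3,fy=3,interpolation=cv2.INTER_CUBIC))
E
```

```text
time_s: 16.37
tool_pos: [0.5144, 0.0355, 0.0977]
tool_rot: [-179.8, 0.0, 87.6]
force: [-0.0, 0.1, -3.6]
grip_width: 0.014
grasp_force: 30.0
time_s: 16.78
tool_pos: [0.5153, 0.0356, 0.1539]
tool_rot: [-179.9, 0.0, 87.6]
force: [0.8, 0.0, -4.1]
grip_width: 0.0137
grasp_force: 30.0
time_s: 17.2
tool_pos: [0.5156, 0.0356, 0.2048]
tool_rot: [-179.9, 0.0, 87.6]
force: [1.0, -1.0, -4.2]
grip_width: 0.0137
grasp_force: 30.0
time_s: 17.62
tool_pos: [0.5151, 0.0356, 0.2162]
tool_rot: [-179.8, 0.0, 87.6]
force: [-0.3, 0.1, -4.2]
grip_width: 0.0137
grasp_force: 30.0
scene handle [([0.515, 0.031, 0.234], 0.94)]
scene spout_tip [([0.594, 0.03, 0.157], 0.77)]
scene dish_centre [([0.519, 0.038, 0.151], 0.74)]
scene ball_center [([0.516, 0.037, 0.165], 0.68), ([0.679, -0.036, -0.001], 0.65)]
top handle [([0.512, 0.036, 0.238], 0.97)]
top spout_tip []
top dish_centre [([0.518, 0.037, 0.154], 0.87)]
top ball_center []
```

View pics/s3c.png

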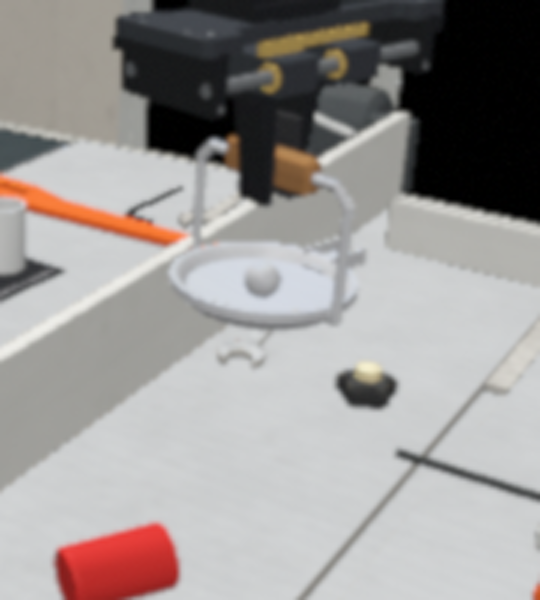

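Dish hangs level with the ball in its middle (crop (262,280)). Turning it in place with gentle ramps.

```bash
python3 -m creep '[{"tx":0,"ty":0,"tz":0,"wx":0,"wy":0,"wz":-1,"gripper":-1},{"tx":0,"ty":0,"tz":0,"wx":0,"wy":0,"wz":-4,"gripper":-1},{"tx":0,"ty":0,"tz":0,"wx":0,"wy":0,"wz":-8,"gripper":-1},{"tx":0,"ty":0,"tz":0,"wx":0,"wy":0,"wz":-13,"gripper":-1},{"tx":0,"ty":0,"tz":0,"wx":0,"wy":0,"wz":-19,"gripper":-1}]' 30
python3 -m creep '[{"tx":0,"ty":0,"tz":0,"wx":0,"wy":0,"wz":-6,"gripper":-1},{"tx":0,"ty":0,"tz":0,"wx":0,"wy":0,"wz":-12,"gripper":-1},{"tx":0,"ty":0,"tz":0,"wx":0,"wy":0,"wz":-18,"gripper":-1},{"tx":0,"ty":0,"tz":0,"wx":0,"wy":0,"wz":-24,"gripper":-1},{"tx":0,"ty":0,"tz":0,"wx":0,"wy":0,"wz":-30,"gripper":-1}]' 30
python3 -m creep '[{"tx":0,"ty":0,"tz":0,"wx":0,"wy":0,"wz":-6,"gripper":-1},{"tx":0,"ty":0,"tz":0,"wx":0,"wy":0,"wz":-12,"gripper":-1},{"tx":0,"ty":0,"tz":0,"wx":0,"wy":0,"wz":-18,"gripper":-1},{"tx":0,"ty":0,"tz":0,"wx":0,"wy":0,"wz":-24,"gripper":-1},{"tx":0,"ty":0,"tz":0,"wx":0,"wy":0,"wz":-30,"gripper":-1}]' 30
python3 -m creep '[{"tx":0,"ty":0,"tz":0,"wx":0,"wy":0,"wz":-6,"gripper":-1},{"tx":0,"ty":0,"tz":0,"wx":0,"wy":0,"wz":-12,"gripper":-1},{"tx":0,"ty":0,"tz":0,"wx":0,"wy":0,"wz":-17,"gripper":-1},{"tx":0,"ty":0,"tz":0,"wx":0,"wy":0,"wz":-20,"gripper":-1},{"tx":0,"ty":0,"tz":0,"wx":0,"wy":0,"wz":-22,"gripper":-1}]' 30
python3 -m creep '[{"tx":0,"ty":0,"tz":0,"wx":0,"wy":0,"wz":-1,"gripper":-1},{"tx":0,"ty":0,"tz":0,"wx":0,"wy":0,"wz":-1,"gripper":-1},{"tx":0,"ty":0,"tz":0,"wx":0,"wy":0,"wz":-1,"gripper":-1}]' 30
python3 - <<'E'
from h import *
im,W=cam("top"); save(im,"top4.png"); np.save("top4.npy",W)
for q in("handle","spout_tip","dish_centre"): print(q,[(np.round(r["point"],3).tolist(),round(r["confidence"],2)) for r in nets.place_of(q,"top")[:2]])
o=get_obs(); print(o["qpos"],o["tool_rot"])
goal([.553,.354,o["tool_pos"][2]],[180,0,189.5])
E
```

```text
time_s: 18.53
tool_pos: [0.5153, 0.0356, 0.2164]
tool_rot: [-179.9, -0.0, 106.9]
force: [0.2, -0.1, -4.1]
grip_width: 0.0137
grasp_force: 30.0
time_s: 18.95
tool_pos: [0.5153, 0.0356, 0.2164]
tool_rot: [-179.9, -0.1, 136.9]
force: [0.6, -0.1, -3.3]
grip_width: 0.0137
grasp_force: 30.0
time_s: 19.37
tool_pos: [0.5153, 0.0356, 0.2164]
tool_rot: [-179.9, -0.1, 166.9]
force: [0.9, -0.4, -3.7]
grip_width: 0.0139
grasp_force: 30.0
time_s: 19.78
tool_pos: [0.5153, 0.0356, 0.2165]
tool_rot: [-180.0, -0.1, -171.2]
force: [0.2, -0.3, -3.8]
grip_width: 0.0139
grasp_force: 30.0
time_s: 20.03
tool_pos: [0.5153, 0.0356, 0.2164]
tool_rot: [-180.0, -0.1, -170.4]
force: [0.0, 0.5, -3.8]
grip_width: 0.014
grasp_force: 30.0
handle [([0.515, 0.035, 0.239], 0.84), ([0.515, 0.034, 0.153], 0.29)]
spout_tip [([0.5, 0.112, 0.156], 0.95)]
dish_centre [([0.517, 0.036, 0.154], 0.65)]
[-7.25897201e+00  2.54600767e+00  3.60811353e-01  1.02333366e+02
 -4.58668040e-03  7.52672950e+01  9.26695068e+01] [-1.79995246e+02 -1.46998927e-01 -1.70433175e+02]
t [-9.010e+01  3.077e+02 -3.000e-01] w [-0.   -0.15  0.07]
```

```bash
python3 -m creep '[{"tx":-1,"ty":3,"tz":0,"wx":0,"wy":0,"wz":0,"gripper":-1},{"tx":-3,"ty":10,"tz":0,"wx":0,"wy":0,"wz":0,"gripper":-1},{"tx":-6,"ty":21,"tz":0,"wx":0,"wy":0,"wz":0,"gripper":-1},{"tx":-10.5,"ty":36,"tz":0,"wx":0,"wy":0,"wz":0,"gripper":-1},{"tx":-16,"ty":54,"tz":0,"wx":0,"wy":0,"wz":0,"gripper":-1}]' 30
python3 -m creep '[{"tx":-5.3,"ty":18,"tz":0,"wx":0,"wy":0,"wz":0,"gripper":-1},{"tx":-10.5,"ty":36,"tz":0,"wx":0,"wy":0,"wz":0,"gripper":-1},{"tx":-15.8,"ty":54,"tz":0,"wx":0,"wy":0,"wz":0,"gripper":-1},{"tx":-21,"ty":72,"tz":0,"wx":0,"wy":0,"wz":0,"gripper":-1},{"tx":-26.3,"ty":90,"tz":0,"wx":0,"wy":0,"wz":0,"gripper":-1}]' 30
python3 -m creep '[{"tx":-5.3,"ty":18,"tz":0,"wx":0,"wy":0,"wz":0,"gripper":-1},{"tx":-10.5,"ty":36,"tz":0,"wx":0,"wy":0,"wz":0,"gripper":-1},{"tx":-15.8,"ty":54,"tz":0,"wx":0,"wy":0,"wz":0,"gripper":-1},{"tx":-21,"ty":72,"tz":0,"wx":0,"wy":0,"wz":0,"gripper":-1},{"tx":-26.3,"ty":90,"tz":0,"wx":0,"wy":0,"wz":0,"gripper":-1}]' 30
python3 -m creep '[{"tx":-5,"ty":17,"tz":0,"wx":0,"wy":0,"wz":0,"gripper":-1},{"tx":-9,"ty":31,"tz":0,"wx":0,"wy":0,"wz":0,"gripper":-1},{"tx":-12,"ty":42,"tz":0,"wx":0,"wy":0,"wz":0,"gripper":-1},{"tx":-14.5,"ty":50,"tz":0,"wx":0,"wy":0,"wz":0,"gripper":-1},{"tx":-16,"ty":55,"tz":0,"wx":0,"wy":0,"wz":0,"gripper":-1}]' 30
python3 -m creep '[{"tx":-1,"ty":4,"tz":0,"wx":0,"wy":0,"wz":0,"gripper":-1},{"tx":-2,"ty":6.5,"tz":0,"wx":0,"wy":0,"wz":0,"gripper":-1},{"tx":-2.5,"ty":8,"tz":0,"wx":0,"wy":0,"wz":0,"gripper":-1},{"tx":-2.5,"ty":8,"tz":0,"wx":0,"wy":0,"wz":0,"gripper":-1},{"tx":-2.5,"ty":8,"tz":0,"wx":0,"wy":0,"wz":0,"gripper":-1}]' 30
cat > fin.py <<'E'
from h import *
import sys
for c in("top","scene"):
    im,W=cam(c); save(im,c+sys.argv[1]+".png"); np.save(c+sys.argv[1]+".npy",W); P=W.reshape(-1,3)
    for q in("handle","spout_tip","ball_center","dish_centre"): print(c,q,[(np.round(r["point"],3).tolist(),round(r["confidence"],2)) for r in nets.place_of(q,c)[:2]])
    for x,y in((.4339,.4185),(.6452,.449)):
        q=P[(np.hypot(P[:,0]-x,P[:,1]-y)<.03)&(P[:,2]>.055)&(P[:,2]<.08)]; print(np.round(cv2.minEnclosingCircle(q[:,:2].astype(np.float32))[0],4))
o=get_obs(); print(o["time_s"],o["tool_pos"],o["tool_rot"],o["force"])
goal([.553,.354,o["tool_pos"][2]],[180,0,189.5])
E
python3 fin.py 5
python3 -c "
import cv2
a=cv2.imread('pics/scene5.png')[110:250,190:400]; b=cv2.imread('pics/top5.png')[140:280,170:380]
cv2.imwrite('pics/c5.png',cv2.resize(cv2.vconcat([a,b]),(450,600),interpolation=cv2.INTER_CUBIC))"
```

```text
time_s: 20.65
tool_pos: [0.5222, 0.0925, 0.2164]
tool_rot: [180.0, -0.1, -170.5]
force: [0.2, -0.2, -3.9]
grip_width: 0.0142
grasp_force: 30.0
time_s: 21.07
tool_pos: [0.5327, 0.1873, 0.2162]
tool_rot: [180.0, -0.1, -170.3]
force: [-0.2, -0.6, -3.8]
grip_width: 0.0137
grasp_force: 30.0
time_s: 21.48
tool_pos: [0.5434, 0.2804, 0.216]
tool_rot: [180.0, -0.2, -170.3]
force: [0.7, 0.5, -3.3]
grip_width: 0.0137
grasp_force: 30.0
time_s: 21.9
tool_pos: [0.5503, 0.3361, 0.2159]
tool_rot: [180.0, -0.2, -170.4]
force: [0.3, -0.0, -5.1]
grip_width: 0.0137
grasp_force: 30.0
time_s: 22.32
tool_pos: [0.552, 0.3423, 0.2162]
tool_rot: [-180.0, -0.1, -170.5]
force: [0.3, 0.1, -4.1]
grip_width: 0.0136
grasp_force: 30.0
top handle [([0.551, 0.342, 0.239], 0.59)]
top spout_tip [([0.54, 0.432, 0.069], 0.3)]
top ball_center [([0.536, 0.42, 0.157], 0.72), ([0.644, 0.447, -0.0], 0.62)]
top dish_centre [([0.552, 0.344, 0.153], 0.59)]
[0.4338 0.4173]
[0.6448 0.4477]
scene handle [([0.554, 0.342, 0.235], 0.86), ([0.552, 0.344, 0.153], 0.39)]
scene spout_tip [([0.536, 0.423, 0.16], 0.77), ([0.707, 0.077, 0.001], 0.69)]
scene ball_center [([0.55, 0.344, 0.163], 0.4)]
scene dish_centre [([0.554, 0.344, 0.15], 0.85)]
[0.4334 0.4165]
[0.643 0.447]
22.8167 [0.55175637 0.34292762 0.21619132] [-1.79993121e+02 -1.41696855e-01 -1.70419222e+02] [-0.00789829 -0.56175577 -4.76170762]
t [-3.1 10.7 -0. ] w [-0.01 -0.14  0.08]
```

View pics/c5.png

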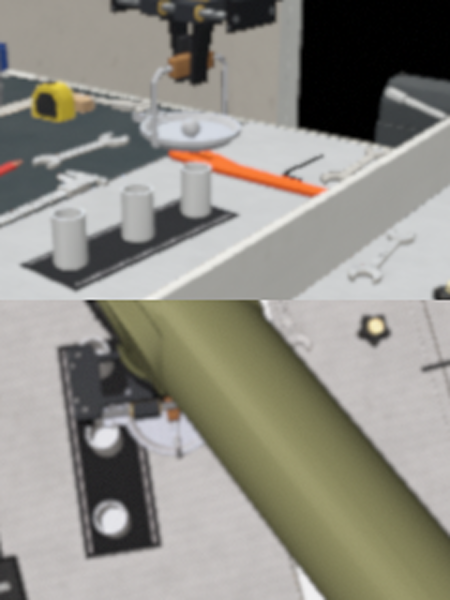

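The dish is level over the fence with the ball in the middle (upper view, (190,128)), the spout pointing at the middle pot, and all three pots standing. Final shift, then lowering.

```bash
python3 -m creep '[{"tx":-0.5,"ty":1.5,"tz":0,"wx":0,"wy":0,"wz":0,"gripper":-1},{"tx":-1,"ty":4.5,"tz":0,"wx":0,"wy":0,"wz":0,"gripper":-1},{"tx":-2,"ty":7.5,"tz":0,"wx":0,"wy":0,"wz":0,"gripper":-1},{"tx":-3,"ty":9.5,"tz":0,"wx":0,"wy":-0.1,"wz":0,"gripper":-1},{"tx":-3.5,"ty":10,"tz":0,"wx":0,"wy":-0.1,"wz":0,"gripper":-1}]' 30 >/dev/null
python3 -m creep '[{"tx":0,"ty":0,"tz":2,"wx":0,"wy":0,"wz":0,"gripper":-1},{"tx":0,"ty":0,"tz":6,"wx":0,"wy":0,"wz":0,"gripper":-1},{"tx":0,"ty":0,"tz":12,"wx":0,"wy":0,"wz":0,"gripper":-1},{"tx":0,"ty":0,"tz":19,"wx":0,"wy":0,"wz":0,"gripper":-1},{"tx":0,"ty":0,"tz":27,"wx":0,"wy":0,"wz":0,"gripper":-1}]' 30
python3 -m creep '[{"tx":0,"ty":0,"tz":9,"wx":0,"wy":0,"wz":0,"gripper":-1},{"tx":0,"ty":0,"tz":17,"wx":0,"wy":0,"wz":0,"gripper":-1},{"tx":0,"ty":0,"tz":24,"wx":0,"wy":0,"wz":0,"gripper":-1},{"tx":0,"ty":0,"tz":30,"wx":0,"wy":0,"wz":0,"gripper":-1},{"tx":0,"ty":0,"tz":35,"wx":0,"wy":0,"wz":0,"gripper":-1}]' 30
python3 -m creep '[{"tx":0,"ty":0,"tz":4,"wx":0,"wy":0,"wz":0,"gripper":-1},{"tx":0,"ty":0,"tz":7,"wx":0,"wy":0,"wz":0,"gripper":-1},{"tx":0,"ty":0,"tz":9,"wx":0,"wy":0,"wz":0,"gripper":-1},{"tx":0,"ty":0,"tz":10,"wx":0,"wy":0,"wz":0,"gripper":-1},{"tx":0,"ty":0,"tz":10,"wx":0,"wy":0,"wz":0,"gripper":-1}]' 30
python3 fin.py 6
python3 -c "
import cv2
a=cv2.imread('pics/scene6.png')[130:250,190:340]; cv2.imwrite('pics/c6.png',cv2.resize(a,None,fx=5,fy=5,interpolation=cv2.INTER_CUBIC)[:600,:800])"
```

```text
time_s: 23.65
tool_pos: [0.5535, 0.3532, 0.1883]
tool_rot: [-180.0, -0.1, -170.4]
force: [0.8, -0.6, -3.3]
grip_width: 0.0139
grasp_force: 30.0
time_s: 24.07
tool_pos: [0.5533, 0.3533, 0.1532]
tool_rot: [-180.0, -0.1, -170.4]
force: [0.1, 0.3, -4.4]
grip_width: 0.0139
grasp_force: 30.0
time_s: 24.48
tool_pos: [0.5535, 0.3534, 0.1442]
tool_rot: [-180.0, -0.0, -170.4]
force: [-0.2, -0.1, -3.7]
grip_width: 0.0136
grasp_force: 30.0
top handle [([0.551, 0.35, 0.164], 0.72)]
top spout_tip [([0.538, 0.43, 0.084], 0.8), ([0.55, 0.353, 0.164], 0.35)]
top ball_center []
top dish_centre [([0.554, 0.351, 0.082], 0.64)]
[0.4337 0.4174]
[0.6439 0.4497]
scene handle [([0.554, 0.352, 0.164], 0.69)]
scene spout_tip [([0.541, 0.434, 0.087], 0.85), ([0.534, 0.436, -0.003], 0.66)]
scene ball_center [([0.553, 0.355, 0.093], 0.4)]
scene dish_centre [([0.553, 0.356, 0.078], 0.86)]
[0.4315 0.4172]
[0.6479 0.4523]
24.9833 [0.55351089 0.35341622 0.14426613] [-1.79996822e+02 -3.39996925e-02 -1.70414670e+02] [ 0.21696307 -0.22382388 -3.4074748 ]
t [0.4 0.7 0. ] w [-0.   -0.03  0.09]
```

View pics/c6.png

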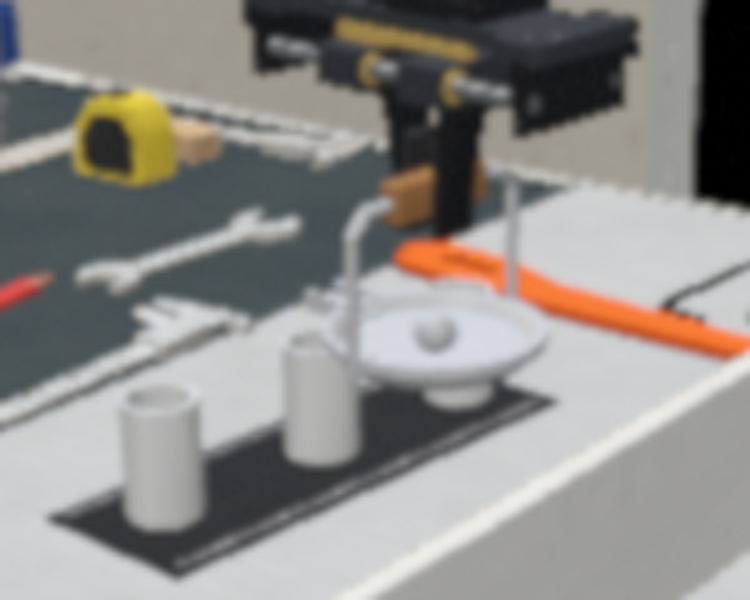

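The crop shows the spout over the middle pot's mouth at about (320,315), roughly 20 mm above it, with the ball centred at (435,333). Lowering the last bit.

```bash
python3 -m creep '[{"tx":0,"ty":0,"tz":2,"wx":0,"wy":0,"wz":0,"gripper":-1},{"tx":0,"ty":0,"tz":5,"wx":0,"wy":0,"wz":0,"gripper":-1},{"tx":0,"ty":0,"tz":8,"wx":0,"wy":0,"wz":0,"gripper":-1},{"tx":0,"ty":0,"tz":10.5,"wx":0,"wy":0,"wz":0,"gripper":-1},{"tx":0,"ty":0,"tz":11.5,"wx":0,"wy":0,"wz":0,"gripper":-1}]' 30
python3 -m creep '[{"tx":0,"ty":0,"tz":0,"wx":0,"wy":0,"wz":0,"gripper":-1},{"tx":0,"ty":0,"tz":0,"wx":0,"wy":0,"wz":0,"gripper":-1},{"tx":0,"ty":0,"tz":0,"wx":0,"wy":0,"wz":0,"gripper":-1},{"tx":0,"ty":0,"tz":0,"wx":0,"wy":0,"wz":0,"gripper":-1},{"tx":0,"ty":0,"tz":0,"wx":0,"wy":0,"wz":0,"gripper":-1}]' 30
python3 fin.py 7
python3 - <<'E'
import cv2
from h import *
a=cv2.imread('pics/scene7.png')[130:250,190:340]; cv2.imwrite('pics/c7.png',cv2.resize(a,None,fx=5,fy=5,interpolation=cv2.INTER_CUBIC)[:600,:800])
E
```

```text
time_s: 25.4
tool_pos: [0.5531, 0.3531, 0.1318]
tool_rot: [-180.0, -0.1, -170.4]
force: [0.6, 0.2, -3.7]
grip_width: 0.0141
grasp_force: 30.0
time_s: 25.82
tool_pos: [0.5536, 0.3535, 0.1329]
tool_rot: [180.0, -0.0, -170.4]
force: [0.0, 0.1, -3.3]
grip_width: 0.0137
grasp_force: 30.0
top handle [([0.55, 0.352, 0.157], 0.96), ([0.538, 0.437, 0.068], 0.55)]
top spout_tip [([0.536, 0.429, 0.074], 0.7)]
top ball_center [([0.553, 0.35, 0.155], 0.23)]
top dish_centre [([0.556, 0.355, 0.068], 0.82)]
[0.4337 0.4168]
[0.6444 0.448 ]
scene handle [([0.553, 0.354, 0.152], 0.68), ([0.542, 0.432, 0.073], 0.53)]
scene spout_tip [([0.54, 0.436, 0.074], 0.89)]
scene ball_center [([0.552, 0.352, 0.081], 0.58)]
scene dish_centre [([0.557, 0.353, 0.067], 0.64)]
[0.4316 0.4174]
[0.6432 0.4477]
26.3167 [0.55348437 0.35341125 0.13267632] [-1.79995966e+02 -3.98887196e-02 -1.70414908e+02] [-0.08316252 -0.68737972 -3.46984934]
t [0.4 0.7 0. ] w [-0.   -0.04  0.09]
```

View pics/c7.png

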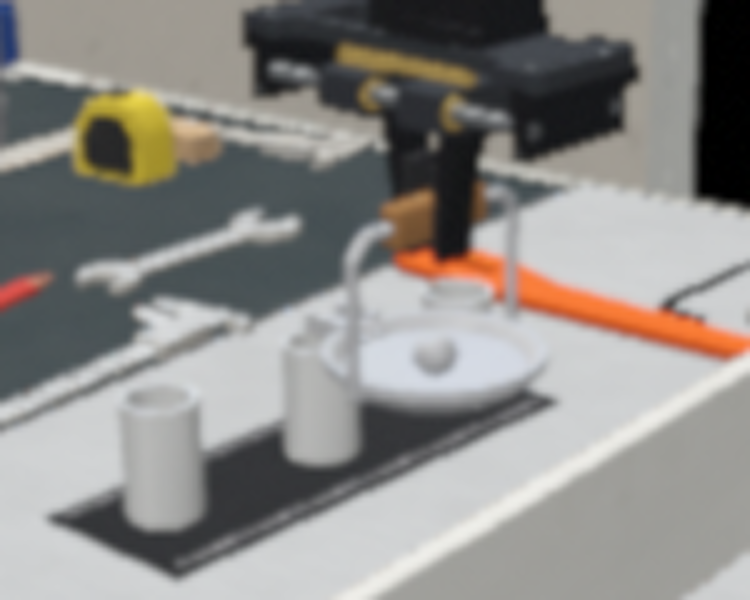

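The crop shows the spout tip just above the middle pot's mouth at (320,335), the ball centred at (437,355), and the pots unmoved. The force reading still matches the dish's weight alone, so nothing is touching. Handing in.

```bash
python3 -c "
from cell import env
print(env.sign_off())"
```

```text
the job is handed in; nothing more can be done
None
```

The job is handed in: the tipped pot stands upright about 1 mm from midway between its neighbours, and the gripper holds the dish level and still, ball centred, with the spout pointing across the lane about 8 mm above that pot's mouth.

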